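Book a tray of loose caps in at the metal detector

ROBOT

A 6-joint arm with a two-finger parallel gripper is mounted at the origin on the work surface. World frame = base frame: x ahead of the robot, y to its left, z up, the work surface at z = 0. Lengths are in m, angles in rad, forces in N, time in s.
With the tool pointing down it reaches from about 0.425 to 0.95 m from the base axis. Payload 3.5 kg.
Tool frame: the origin (TCP) lies on the centre line of the jaws, within the pads' length; the fingertips stand 14 mm ahead of it and the grasp point (between the pads) lies 5 mm behind it (ctrl.tip_reach is the distance from the TCP to the fingertips, in m); z points along the fingers, y is the line along which they close (so a half turn about z gives the same grasp; the last joint's range is limited). The gripper opens to 85 mm and grips with 20 to 120 N. Pads are 22 mm wide; open, the fingers measure 114 mm over their backs; the gripper's body (76 mm by 85 mm) begins 54 mm behind the grasp point. The pads swing forward as they close: fully open they stand 13 mm farther back than shut.
Start: joints at [0.962, 0.286, 1.577, -0, 1.279, -0.15], TCP at [0.299, 0.605, 0.245] pointing down, gripper open.
Joint ranges: [-2.77, 2.77], [-0.9, 2.22], [0.21, 2.48], [-1.53, 4.67], [0.24, 2.81], [-2.84, 2.84]. Speed limits (rad/s): [2.79, 2.79, 3.14, 3.14, 3.14, 3.14].

INTERFACE

Orientations are given as a unit quaternion [x, y, z, w].
In Python, from plant import get_state, imaging, workorder, ctrl gives the robot as it stands. The module is installed in compiled form; this text tells all that it offers.
- The arm moves only by the shell command python3 -m jog 'ROWS' [FORCE]. ROWS is JSON, a list of rows, each a list of 7 numbers: the closure, from 0 (fully open) to 1 (shut), then the shift along the tool's x, y, z in mm, then the turn, a rotation vector about the tool's x, y, z in rad. In form: [[gripper, tx, ty, tz, ax, ay, az], ...]. A call has 1 to 12 rows; each row is the pose to reach, as a shift and turn from the pose commanded when the call began, along the tool's axes at that moment; what a row does not reach only later rows make up. A row lasts 1/10 s, in which the tool goes at most 50 mm and 8.59 degrees, less where a joint would pass 70% of its speed; a pose out of reach is approached as far as the arm can. A call with a gripper value outside its range is refused whole. The fingers move at their own pace and stop on an object; FORCE is the grip in N (left out, the last holds). Time passes only in rows, so rows that repeat a pose let the fingers close. It gives the time, the measured TCP pose, the force, the opening and the grip force at its end, in the units of the state.
- get_state(): the state, without advancing time (a new reading comes with each control period).
- imaging.read_camera(name): name is "scene" or "top"; returns a dict with "image" (420x560x3 uint8, blue, green, red), "fx", "fy", "cx", "cy" (pixels), "R" (3x3) and "t" (3): a world point X has camera coordinates R X + t. Camera axes: x right, y down, z forward; pixel columns grow to the right and rows downward; lengths in m; the calibration is good to about 2 mm. A picture is of the moment at which its call begins. There is no depth.
- workorder.sign_off(): hands the job in; it is judged then, once.
The state is a dict: "time": time; "qpos": joint angles; "dq": joint speeds; "joint_efforts": joint torques, N m; "eef_pos": TCP position; "tcp_rot": TCP orientation; "contact_force": force on the tool from outside, world axes, zero at the start; "wrist_torque": the same for the moment, N m; "opening": opening from 0.0 (shut) to 1.0 (fully open); "finger_force": force on a finger pad.
Only numpy, scipy, OpenCV 4.12 (cv2) and the standard library are available. Lean on these libraries where they do the work, as an engineer would, in place of code of your own. Each camera call takes 0.05 s, during which the arm holds its last target. There are 200 camera calls.

TASK

Lift the open tray of loose caps by its handle, carry it level to the metal detector's infeed belt, set it down between the green guide rails with its label end facing back, away from the stop gate, and push it up against the gate, without dropping it or spilling a cap. Once the tray stands there, take the barcode scanner and hold it still about a hand's breadth in front of the label, pointing squarely at its middle, for two seconds so that it reads, then lay the scanner back flat on its rubber pad. Leave the other things on the bench where they are.

Things in the scene. Friction and masses are not known exactly. Their poses are not given: they have to be found in the camera images.
- tray: Open blue plastic tray with six loose black caps, about 0.42 kg in all: 140 mm long (x), 100 mm wide (y), walls 45 mm high, with a fixed arched handle across its middle. Origin: centre of the underside; z up. The barcode label is on its -x end. At the start it stands flat on the bench, the label end facing the robot's right (world -y) to within 25 degrees.
- tray_handle (a point): Middle of the tray's handle: a straight bar along the tray's y, 14 mm thick (x) and 14 mm high, its centre 100 mm above the underside, right above the tray's middle. 92 mm of bar are free between the two uprights; below it is open space down to the caps, which reach at most 29 mm above the underside. Axes as the tray's.
- tray_label (a point): Centre of the barcode label, a white sheet with black bars, 60 mm wide and 26 mm high, flat on the outside of the tray's -x end wall, 70 mm from the tray's middle and 25 mm above its underside. It faces along the tray's -x. Axes as the tray's.
- gate (a point): The fixed stop gate of the infeed belt: a steel blade across it, 70 mm wide. Point: at the foot of the blade's face, on the belt's surface (80 mm above the bench) and centre line. x: direction of travel (about world +y), so goods stop with their leading wall at x = 0; y: across the belt, towards the robot; z up. Blade and arm reach 46 mm above the belt, the air cylinder beyond y = -76 mm 45 mm.
- belt_infeed (a point): Infeed end of the fixed belt (not running): a point on the belt's surface and centre line, 470 mm before the gate; axes as the gate's. The green guide rails beside the belt begin 40 mm after it and run past the gate; they are 116 mm apart in the clear (58 mm either side) and reach 32 mm above the belt. The black clamps and knobs outside them reach 96 mm to either side and 35 mm above the belt.
- scanner_centre (a point): Centre of the grey in-line barcode scanner, 0.16 kg, no cable or trigger: it reads by itself. 140 mm long (x), 34 mm high. The handle part from x = -70 to +25 mm is 34 mm wide, the head from +25 to +70 mm 50 mm wide. It looks along its +x. At the start it lies flat near the middle of the pad, its head to the robot's left (world +y) to within 28 degrees. z up.
- scanner_window (a point): Centre of the scanner's dark reading window, at the head's end, 70 mm from the scanner's centre along its +x. It looks along +x.
- pad_top (a point): Middle of the top of the scanner's black rubber pad on the bench: 200 mm long (x), 110 mm wide (y), its top 3 mm above the bench; fixed.
- cap1_centre (a point): A loose black cap, 26 mm wide and 22 mm tall, standing in the tray. Point: its centre.
- cap2_centre (a point): A loose black cap, 26 mm wide and 22 mm tall, standing in the tray. Point: its centre.
- cap3_centre (a point): A loose black cap, 26 mm wide and 22 mm tall, lying on its side in the tray. Point: its centre.
- cap4_centre (a point): A loose black cap, 26 mm wide and 22 mm tall, standing in the tray. Point: its centre.
- cap5_centre (a point): A loose black cap, 26 mm wide and 22 mm tall, standing in the tray. Point: its centre.
- cap6_centre (a point): A loose black cap, 26 mm wide and 22 mm tall, lying on its side in the tray. Point: its centre.
- bottle_a_centre (a point): Bystander: a small black pump bottle with white top, 38 mm wide, 95 mm tall; it is on the bench and stays where it is. Point: its centre.
- bottle_b_centre (a point): Bystander: the same kind of bottle, 38 mm wide, 95 mm tall; it is on the bench and stays where it is. Point: its centre.
- jar_centre (a point): Bystander: a white lidded jar, 60 mm wide, 60 mm tall; it is on the bench and stays where it is. Point: its centre.
- taperoll_centre (a point): Bystander: a roll of paper tape lying flat, 90 mm across, 40 mm tall; it is on the bench and stays where it is. Point: its centre.
- spanner_grip (a point): Bystander: a 150 mm steel spanner lying flat on the bench to the right; it stays where it is. Point: on its handle.
- scanner: The scanner itself (see its centre): origin at the centre of its underside, axes as above.
Not all that is in view belongs to the job. Of the things that look like the part that bears pad_top, the larger one is meant.

How it is judged:
By the outcome, as a careful person would: the job done as asked, in the order asked, and still so for the second after the job is handed in, with the robot touching nothing.
It also fails if it takes over 72 s, if anything falls off the work surface, if the arm or the gripper's body presses on something with over 40 N, if the wrist force passes 120 N, or if a joint passes its speed limit or range.

## Working session

There is one attempt and no reset: what is moved stays moved. The work goes in short steps, Python scripts to look and compute and a shell command to move; the robot and the scene stay as the last step left them, time stands still between calls to the robot, and variables do not carry over. Pictures are saved under pics/ and viewed, at most 10 in all, crops included, and the job is handed in when it is done.

```bash
mkdir -p pics; ls
python3 - <<'E'
from plant import get_state, imaging, ctrl
import cv2
s=get_state(); print(s['time'],s['eef_pos'],s['tcp_rot'],s['opening'],ctrl.tip_reach)
for n in('scene','top'):
    c=imaging.read_camera(n); cv2.imwrite(f'pics/{n}0.png',c['image']); print(n,c['fx'],c['fy'],c['cx'],c['cy'],c['R'],c['t'])
E
```

```text
pics
0.0 [0.29854668 0.60468877 0.24394977] [ 2.27378455e-01  9.73805767e-01 -1.08454833e-03 -4.35140271e-04] 1.0019384988455524 0.014
scene 426.5227059638422 426.5227059638422 278.43760111425706 212.7226429317639 [[ 0.44397035  0.89603802  0.00249143]
 [ 0.62870911 -0.30953024 -0.71338341]
 [-0.63844748  0.31828746 -0.70076951]] [-0.17845324 -0.23348747  1.5068127 ]
top 386.6838669859768 386.6838669859768 283.72958933527684 211.45632622874365 [[-1.41474697e-02 -9.99899258e-01 -1.15055115e-03]
 [-9.97926570e-01  1.41917956e-02 -6.27786117e-02]
 [ 6.27886156e-02  2.60007055e-04 -9.98026814e-01]] [-0.02041063  0.45557774  1.10854979]
```

View pics/scene0.png

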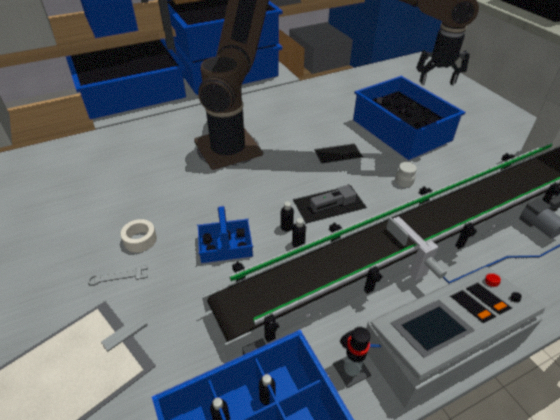

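View pics/top0.png

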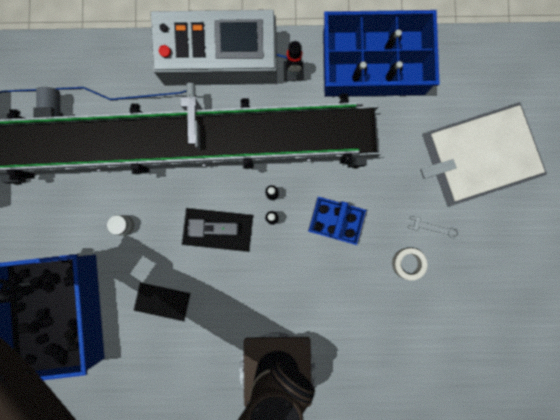

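The scene view shows the tray near (225,240), the scanner on its pad near (335,200) and the gate near (410,237). In the top view the tray is at (338,219), the gate at (193,125) and the belt end at x≈378.

There are two pad candidates in the top view: (218,229), which carries the scanner, and (162,301), which is empty and smaller. The first fits, being the larger one with the scanner on it. I'll confirm in an enlarged crop.

```bash
cat > h.py <<'E'
import numpy as np, cv2
from scipy.spatial.transform import Rotation as Ro
from plant import get_state, imaging
def cam(n): return imaging.read_camera(n)
def onz(c,px,z):
    px=np.atleast_2d(np.asarray(px,float)); R=c['R'];C=-R.T@c['t']
    d=np.c_[(px[:,0]-c['cx'])/c['fx'],(px[:,1]-c['cy'])/c['fy'],np.ones(len(px))]@R
    return C+d*((z-C[2])/d[:,2])[:,None]
def proj(c,X):
    p=np.atleast_2d(X)@c['R'].T+c['t']; return np.c_[p[:,0]/p[:,2]*c['fx']+c['cx'],p[:,1]/p[:,2]*c['fy']+c['cy']]
def big(m,roi):
    x0,y0,x1,y1=roi; k=np.zeros_like(m); k[y0:y1,x0:x1]=m[y0:y1,x0:x1]
    cs=cv2.findContours(k,cv2.RETR_EXTERNAL,cv2.CHAIN_APPROX_NONE)[0]
    return max(cs,key=cv2.contourArea)
def delta(pos,down_yaw=None,R=None):
    "shift (mm) in tool axes from the measured pose to world pos, and turn vector"
    s=get_state(); T=Ro.from_quat(s['tcp_rot'])
    sh=T.inv().apply(np.array(pos)-s['eef_pos'])*1000
    rv=(T.inv()*R).as_rotvec() if R is not None else None
    return sh.round(1), rv
E
python3 - <<'E'
from h import *
c=cam('top');im=c['image'];np.set_printoptions(precision=4,suppress=True)
print('C',-c['R'].T@c['t'])
hsv=cv2.cvtColor(im,cv2.COLOR_BGR2HSV)
bl=cv2.inRange(hsv,(105,120,60),(130,255,255))
k=big(bl,(290,180,390,260)); r=cv2.minAreaRect(k); b=cv2.boxPoints(r); print('tray box px',r); print(onz(c,b,.045)); 
# pads: dark
dk=cv2.inRange(im,(0,0,0),(60,60,60))
for roi in((170,195,260,260),(120,275,200,330)):
    k=big(dk,roi); r=cv2.minAreaRect(k); w=onz(c,cv2.boxPoints(r),.003); print('pad',r,'\n',w[:,:2],'size',np.linalg.norm(w[1]-w[0]),np.linalg.norm(w[2]-w[1]),'mid',w.mean(0))
# guide rails green
g=cv2.inRange(hsv,(45,90,50),(90,255,255))
for roi in((200,95,380,115),(200,140,380,170)):
    ys,xs=np.nonzero(g[roi[1]:roi[3],roi[0]:roi[2]]); pts=np.c_[xs+roi[0],ys+roi[1]]
    w=onz(c,pts,.112); p=np.polyfit(w[:,1],w[:,0],1); print('rail x=',p,'y range',w[:,1].min(),w[:,1].max(),len(pts))
crop=im[85:265,165:425]; cv2.imwrite('pics/crop1.png',cv2.resize(crop,None,fx=3,fy=3,interpolation=cv2.INTER_CUBIC))
E
```

```text
C [ 0.3847 -0.0272  1.1349]
tray box px ((337.2091979980469, 219.44699096679688), (50.209991455078125, 38.32660675048828), 15.5241117477417)
[[ 0.3967 -0.0941  0.045 ]
 [ 0.5007 -0.125   0.045 ]
 [ 0.4606 -0.2609  0.045 ]
 [ 0.3571 -0.2293  0.045 ]]
pad ((217.13754272460938, 229.35269165039062), (66.6656265258789, 36.08702850341797), 6.170175075531006) 
 [[0.3659 0.2712]
 [0.4707 0.26  ]
 [0.4469 0.0657]
 [0.3423 0.0779]] size 0.10542685769178349 0.19583850599622796 mid [0.4064 0.1687 0.003 ]
pad ((161.8975830078125, 300.97802734375), (52.5918083190918, 28.91501808166504), 12.094757080078125) 
 [[0.1781 0.412 ]
 [0.2588 0.3953]
 [0.2251 0.246 ]
 [0.1447 0.2634]] size 0.08239611578300132 0.15301675178484184 mid [0.2017 0.3292 0.003 ]
rail x= [-0.0344  0.7249] y range -0.225842166340418 0.19492964551665662 435
rail x= [-0.0337  0.6071] y range -0.2307631845446943 0.1949942711231967 423
```

View pics/crop1.png

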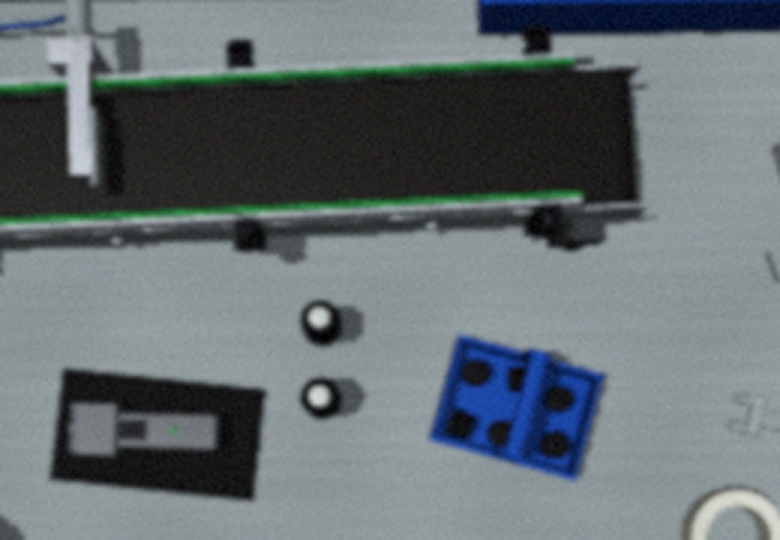

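The crop confirms it: the larger pad, about 0.20 x 0.11 m around crop (157,435), carries the scanner with its head to the left. Tray handle is at crop (532,400). The gate face's foot is at crop x≈103 and its top edge at x≈92.

```bash
cat >> h.py <<'E'
def tool(a):
    "tool down, closing axis at yaw a (rad)"
    c,s=np.cos(a),np.sin(a); return Ro.from_matrix(np.array([[-s,c,0],[c,s,0],[0,0,-1]]).T.reshape(3,3).T.T if False else np.column_stack([[-s,c,0],[c,s,0],[0,0,-1]]))
E
python3 - <<'E'
from h import *
c=cam('top');im=c['image'];np.set_printoptions(precision=4,suppress=True)
f=lambda x,y:(165+x/3,85+y/3)
print('handle mid top cam',onz(c,f(532,402),.107))
print('gate foot/top',onz(c,f(103,150),.08),onz(c,f(92,150),.126),'infeed',onz(c,f(637,135),.08))
print('bottles',onz(c,[f(320,318),f(320,397)],.095))
hsv=cv2.cvtColor(im,cv2.COLOR_BGR2HSV)
g=cv2.inRange(im,(75,75,75),(255,255,255)); k=big(g,(186,214,245,242)); r=cv2.minAreaRect(k); w=onz(c,cv2.boxPoints(r),.037)
print('scanner',r,w[:,:2],np.linalg.norm(w[1]-w[0]),np.linalg.norm(w[2]-w[1]),w.mean(0))
# handle part axis
s=cam('scene');hs=cv2.cvtColor(s['image'],cv2.COLOR_BGR2HSV)
bl=cv2.inRange(hs,(105,120,60),(130,255,255)); k=big(bl,(190,200,262,268)); print('tray bbox scene',cv2.boundingRect(k))
T=np.array([.4288,-.1773]);a=np.deg2rad(73.6);u=np.array([np.cos(a),np.sin(a)]);v=np.array([-u[1],u[0]])
print('predicted handle ends scene',proj(s,[[*(T+v*d),.107] for d in(-.046,0,.046)]), 'top',proj(c,[[*T,.107]]))
cv2.imwrite('pics/scrop.png',cv2.resize(s['image'][190:280,180:440],None,fx=3,fy=3,interpolation=cv2.INTER_CUBIC))
print('delta above tray',delta([*T,.17],R=tool(a)))
E
```

```text
handle mid top cam [[ 0.4271 -0.1825  0.107 ]]
gate foot/top [[0.6665 0.2038 0.08  ]] [[0.6544 0.2034 0.126 ]] infeed [[ 0.6734 -0.2893  0.08  ]]
bottles [[0.506  0.0049 0.095 ]
 [0.4348 0.0058 0.095 ]]
scanner ((212.0, 227.5), (17.0, 48.0), 90.0) [[0.4362 0.2455]
 [0.4343 0.1091]
 [0.386  0.1094]
 [0.388  0.2454]] 0.13645032874715926 0.04821678077764723 [0.4111 0.1773 0.037 ]
tray bbox scene (198, 206, 55, 57)
predicted handle ends scene [[223.104  231.2361]
 [221.6471 218.395 ]
 [220.2732 206.2856]] top [[340.3737 218.3857]]
delta above tray (array([-463.1, -643.7,   75.3]), array([-0.0011, -0.0003, -0.1725]))
```

View pics/scrop.png

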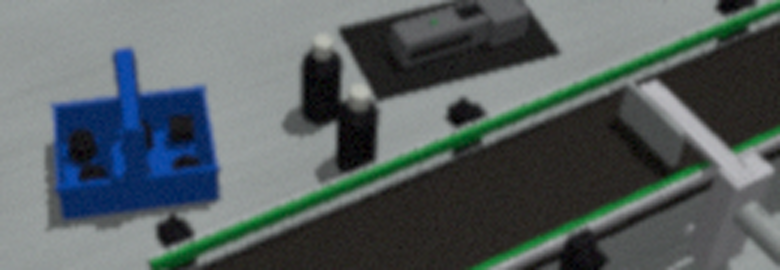

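The scene crop agrees: the handle bar runs from (123,50) to (133,130), the label side is at the left, and the gate blade's face foot is near (653,147). Going by the rail start, the gate is at y≈0.203. The handle is at about (0.428,-0.180), so I'm moving over it through a via point that keeps the reach.

```bash
python3 -m jog '[[0,-190,-130,20,0,0,0],[0,-378,-265,40,0,0,-0.1],[0,-378,-265,40,0,0,-0.17],[0,-378,-265,40,0,0,-0.17],[0,-378,-265,40,0,0,-0.17],[0,-378,-265,40,0,0,-0.17],[0,-378,-265,40,0,0,-0.17],[0,-378,-265,40,0,0,-0.17],[0,-378,-265,40,0,0,-0.17],[0,-464,-646,60,0,0,-0.1725],[0,-464,-646,60,0,0,-0.1725],[0,-464,-646,60,0,0,-0.1725]]' && python3 -c "
from h import *
print(get_state()['qpos'],delta([.428,-.180,.18],R=tool(np.deg2rad(73.6))))"
```

```text
time: 1.45
eef_pos: [0.4816, 0.0637, 0.1984]
tcp_rot: [0.143, 0.99, -0.0, 0.0]
contact_force: [0.2, -0.6, -0.8]
opening: 1.002
finger_force: 0.0
[-7.76763770e-02 -9.34198045e-02  2.07536037e+00 -1.07376496e-04
  1.15958244e+00 -1.36231976e+00] (array([ -17.3, -248.9,   18.4]), array([-8.18760183e-05,  8.85186476e-05,  1.23966276e-04]))
```

```bash
python3 -m jog '[[0,-17,-249,18,0,0,0],[0,-17,-249,18,0,0,0],[0,-17,-249,18,0,0,0],[0,-17,-249,18,0,0,0],[0,-17,-249,18,0,0,0],[0,-17,-249,18,0,0,0],[0,-17,-249,18,0,0,0],[0,-17,-249,18,0,0,0]]'
python3 - <<'E'
from h import *
print(delta([.428,-.180,.094],R=tool(np.deg2rad(73.6))))
c=cam('top');s=cam('scene')
a=cv2.resize(c['image'][170:260,280:400],None,fx=3,fy=3,interpolation=2);b=cv2.resize(s['image'][150:270,180:300],None,fx=3,fy=3,interpolation=2)
o=np.zeros((360,720,3),np.uint8);o[:270,:360]=a;o[:,360:]=b;cv2.imwrite('pics/pre.png',o)
E
```

```text
time: 2.25
eef_pos: [0.4283, -0.1773, 0.1805]
tcp_rot: [0.142, 0.99, 0.0, -0.0]
contact_force: [-0.4, -0.8, 0.2]
opening: 1.003
finger_force: 0.0
(array([-0.5, -2.7, 86.5]), array([ 0.00051561, -0.00031008,  0.00061732]))
```

View pics/pre.png

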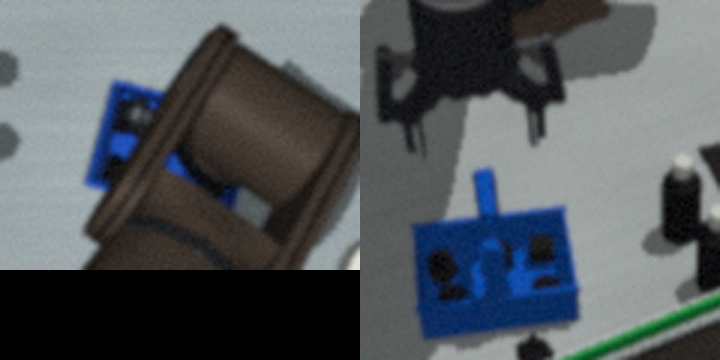

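In the scene half the fingers at x≈415 and 537 straddle the handle at x≈485, so it's well centred. I'm descending and gripping.

```bash
python3 -m jog '[[0,-0.5,-2.7,40,0,0,0],[0,-0.5,-2.7,70,0,0,0],[0,-0.5,-2.7,87,0,0,0],[0,-0.5,-2.7,87,0,0,0],[0.5,-0.5,-2.7,87,0,0,0],[0.7,-0.5,-2.7,87,0,0,0],[0.9,-0.5,-2.7,87,0,0,0],[1,-0.5,-2.7,87,0,0,0],[1,-0.5,-2.7,87,0,0,0],[1,-0.5,-2.7,87,0,0,0],[1,-0.5,-2.7,87,0,0,0],[1,-0.5,-2.7,87,0,0,0]]' 60 && python3 -m jog '[[1,0,0,-1,0,0,0],[1,0,0,-3,0,0,0],[1,0,0,-7,0,0,0],[1,0,0,-13,0,0,0],[1,0,0,-20,0,0,0],[1,0,0,-27,0,0,0],[1,0,0,-33,0,0,0],[1,0,0,-37,0,0,0],[1,0,0,-39,0,0,0],[1,0,0,-40,0,0,0],[1,0,0,-40,0,0,0]]'
```

```text
time: 3.55
eef_pos: [0.4281, -0.1806, 0.0938]
tcp_rot: [0.143, 0.99, 0.0, 0.0]
contact_force: [1.0, 3.0, 2.2]
opening: 0.151
finger_force: 59.7
time: 4.65
eef_pos: [0.4278, -0.1808, 0.1335]
tcp_rot: [0.143, 0.99, 0.0, -0.0]
contact_force: [0.5, -0.4, -4.6]
opening: 0.155
finger_force: 58.9
```

Lifted: the weight reads about 4.6 N. Next I raise it and carry it over the belt with the alignment turn, to centre (0.666, 0.003) and yaw 91.95°.

```bash
python3 -m jog '[[1,0,0,-2,0,0,0],[1,0,0,-6,0,0,0],[1,0,0,-14,0,0,0],[1,0,0,-26,0,0,0],[1,0,0,-40,0,0,0],[1,0,0,-55,0,0,0],[1,0,0,-70,0,0,0],[1,0,0,-82,0,0,0],[1,0,0,-90,0,0,0],[1,0,0,-94,0,0,0],[1,0,0,-96,0,0,0],[1,0,0,-96,0,0,0]]' && python3 -m jog '[[1,-3,4,0,0,0,0],[1,-11,15,0,0,0,-0.02],[1,-25,34,0,0,0,-0.05],[1,-43,60,0,0,0,-0.08],[1,-64,88,0,0,0,-0.12],[1,-85,117,0,0,0,-0.16],[1,-106,146,0,0,0,-0.2],[1,-127,175,0,0,0,-0.24],[1,-145,200,0,0,0,-0.28],[1,-160,221,0,0,0,-0.3],[1,-171,236,0,0,0,-0.315],[1,-176,244,0,0,0,-0.32]]' && python3 -m jog '[[1,0,0,0,0,0,0],[1,0,0,0,0,0,0]]'
python3 - <<'E'
from h import *
np.set_printoptions(precision=4,suppress=True)
c=cam('top');s=cam('scene')
cv2.imwrite('pics/over.png',np.hstack([cv2.resize(c['image'][70:230,210:390],None,fx=2.2,fy=2.2,interpolation=2),cv2.resize(s['image'][150:310,200:380],None,fx=2.2,fy=2.2,interpolation=2)]))
a=np.deg2rad(91.95); print(delta([.6659,.003,.174],R=tool(a)), get_state()['qpos'])
E
```

```text
time: 5.85
eef_pos: [0.4277, -0.1807, 0.2293]
tcp_rot: [0.143, 0.99, 0.0, -0.0]
contact_force: [-0.3, 0.0, -3.5]
opening: 0.155
finger_force: 58.9
time: 7.05
eef_pos: [0.6668, 0.0058, 0.2282]
tcp_rot: [-0.018, 1.0, 0.0, -0.001]
contact_force: [-0.5, -0.0, -4.2]
opening: 0.149
finger_force: 58.9
time: 7.25
eef_pos: [0.6652, 0.0036, 0.2288]
tcp_rot: [-0.017, 1.0, -0.0, -0.001]
contact_force: [-0.2, -0.5, -4.8]
opening: 0.153
finger_force: 58.9
(array([-0.9, -0. , 55.3]), array([-0.0001, -0.0009, -0.001 ])) [-0.1477  0.2775  1.6171 -0.0003  1.2478 -1.7514]
```

View pics/over.png

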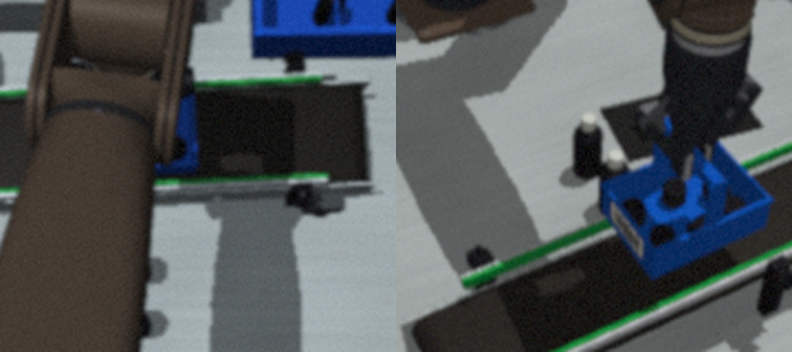

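The tray hangs level over the belt, its label at scene crop (628,230) facing back. I'll check its lateral offset from the rear corners.

Run:
```python
from h import *
np.set_printoptions(precision=4,suppress=True)
c=cam('top');s=cam('scene')
for im,cm,roi in((c['image'],c,(270,90,310,160)),(s['image'],s,(285,215,375,285))):
    hs=cv2.cvtColor(im,cv2.COLOR_BGR2HSV); m=cv2.inRange(hs,(105,120,50),(130,255,255)); k=big(m,roi)
    e=cv2.approxPolyDP(cv2.convexHull(k),2.5,True)[:,0]; print(e.tolist()); print(onz(cm,e,.18)[:,:2].tolist())
print('pred rim', [ (p.round(3).tolist(),proj(s,[*p,.18]).round(1).tolist(),proj(c,[*p,.18]).round(1).tolist()) for p in (np.array([.6676,-.0664])+np.array([k,.034*k]) for k in(-.05,.05))])
```

```text
[[298, 113], [300, 145], [283, 148], [281, 145], [292, 116]]
[[0.6923515297273825, -0.06630396274572826], [0.6107825324950067, -0.06996401798740089], [0.6037987520707596, -0.02733854554312434], [0.6114678865630107, -0.02244262645224762], [0.6848933891567295, -0.05109931975998715]]
[[346, 215], [371, 239], [367, 253], [315, 276], [293, 245], [293, 233], [317, 215]]
[[0.6187702409339951, 0.07026135074483425], [0.7079289971454952, 0.07890073308684309], [0.7378215170751531, 0.04735768869322787], [0.7416669220149856, -0.0846152624665304], [0.6465575663040956, -0.08586145227972863], [0.6146716647591591, -0.06908340316689943], [0.5884871307756588, 0.008755330583934073]]
pred rim [([0.618, -0.068], [[294.0, 233.7]], [[299.2, 142.3]]), ([0.718, -0.065], [[317.5, 264.4]], [[297.2, 103.2]])]
```

The corners show the tray sitting about 4 mm toward the robot, so I'm correcting by 4 mm and lowering.

```bash
python3 -m jog '[[1,-1,0,2,0,0,0],[1,-2,0,6,0,0,0],[1,-4,0,12,0,0,0],[1,-4,0,18,0,0,0],[1,-4,0,25,0,0,0],[1,-4,0,32,0,0,0],[1,-4,0,39,0,0,0],[1,-4,0,45,0,0,0],[1,-4,0,49,0,0,0],[1,-4,0,52,0,0,0],[1,-4,0,53,0,0,0],[1,-4,0,53,0,0,0]]' && python3 -m jog '[[1,0,0,1,0,0,0],[1,0,0,1,0,0,0],[1,0,0,2,0,0,0],[1,0,0,2,0,0,0]]'
```

```text
time: 8.65
eef_pos: [0.6697, 0.0036, 0.1766]
tcp_rot: [-0.017, 1.0, -0.0, 0.0]
contact_force: [0.9, -0.2, -4.6]
opening: 0.151
finger_force: 58.9
time: 9.05
eef_pos: [0.6696, 0.0036, 0.1746]
tcp_rot: [-0.017, 1.0, 0.0, -0.0]
contact_force: [0.0, -0.3, -3.6]
opening: 0.155
finger_force: 58.9
```

```bash
python3 -m jog '[[1,0,0,1,0,0,0],[1,0,0,1,0,0,0]]' && python3 -m jog '[[0.6,0,0,0,0,0,0],[0.6,0,0,0,0,0,0],[0.6,0,0,0,0,0,0],[1,0,0,0,0,0,0],[1,0,0,0,0,0,0],[1,0,0,0,0,0,0],[1,0,0,0,0,0,0],[1,0,0,0,0,0,0]]' 40
python3 - <<'E'
from h import *
s=cam('scene');c=cam('top')
cv2.imwrite('pics/set.png',np.hstack([cv2.resize(s['image'][170:310,240:420],None,fx=2.2,fy=2.2,interpolation=2),cv2.resize(c['image'][80:220,170:350],None,fx=2.2,fy=2.2,interpolation=2)]))
E
```

```text
time: 9.25
eef_pos: [0.6697, 0.0037, 0.1738]
tcp_rot: [-0.017, 1.0, 0.0, 0.0]
contact_force: [0.4, 0.2, -2.8]
opening: 0.156
finger_force: 59.1
time: 10.05
eef_pos: [0.67, 0.0043, 0.1741]
tcp_rot: [-0.017, 1.0, 0.0, 0.001]
contact_force: [-0.7, 3.5, 2.4]
opening: 0.157
finger_force: 43.8
```

View pics/set.png

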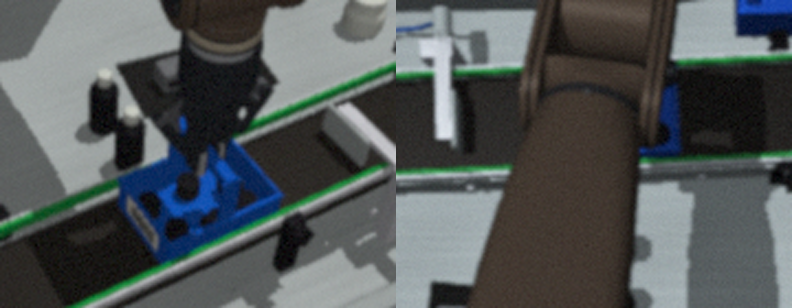

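The tray stands between the rails with its label facing back (crop (142,222)). I'm pushing it toward the gate now.

```bash
python3 -m jog '[[1,0,2,0,0,0,0],[1,0,7,0,0,0,0],[1,0,15,0,0,0,0],[1,0,26,0,0,0,0],[1,0,39,0,0,0,0],[1,0,53,0,0,0,0],[1,0,67,0,0,0,0],[1,0,80,0,0,0,0],[1,0,92,0,0,0,0],[1,0,102,0,0,0,0],[1,0,109,0,0,0,0],[1,0,113,0,0,0,0]]' && python3 -m jog '[[1,0,2,0,0,0,0],[1,0,4,0,0,0,0],[1,0,6,0,0,0,0],[1,0,8,0,0,0,0],[1,0,9,0,0,0,0],[1,0,10,0,0,0,0],[1,0,10,0,0,0,0]]'
```

```text
time: 11.35
eef_pos: [0.6659, 0.117, 0.1738]
tcp_rot: [-0.017, 1.0, -0.0, 0.0]
contact_force: [2.1, -2.2, -1.5]
opening: 0.157
finger_force: 43.0
time: 12.05
eef_pos: [0.6656, 0.1265, 0.1737]
tcp_rot: [-0.017, 1.0, -0.0, 0.0]
contact_force: [0.4, -3.9, 3.6]
opening: 0.157
finger_force: 44.0
```

```bash
python3 -m jog '[[1,0,1,0,0,0,0],[1,0,2,0,0,0,0],[1,0,3,0,0,0,0],[1,0,3,0,0,0,0]]' && python3 -m jog '[[1,0,1,0,0,0,0],[1,0,2,0,0,0,0],[1,0,2,0,0,0,0]]'&& python3 -m jog '[[1,0,1,0,0,0,0],[1,0,2,0,0,0,0],[1,0,2,0,0,0,0]]'
```

```text
time: 12.45
eef_pos: [0.6655, 0.1296, 0.1737]
tcp_rot: [-0.017, 1.0, -0.0, 0.0]
contact_force: [1.2, -5.1, 3.8]
opening: 0.157
finger_force: 44.0
time: 12.75
eef_pos: [0.6654, 0.1316, 0.1737]
tcp_rot: [-0.017, 1.0, -0.0, 0.0]
contact_force: [0.7, -5.3, 3.6]
opening: 0.157
finger_force: 44.0
time: 13.05
eef_pos: [0.6653, 0.1336, 0.1737]
tcp_rot: [-0.017, 1.0, -0.0, 0.0]
contact_force: [0.4, -4.5, 4.0]
opening: 0.156
finger_force: 44.0
```

```bash
python3 -m jog '[[1,0,1,0,0,0,0],[1,0,2,0,0,0,0],[1,0,2,0,0,0,0]]'|grep -E 'pos|contact' && python3 -m jog '[[1,0,1,0,0,0,0],[1,0,2,0,0,0,0],[1,0,2,0,0,0,0]]'|grep -E 'pos|contact'
```

```text
eef_pos: [0.6654, 0.1342, 0.1737]
contact_force: [0.8, -8.7, 5.1]
eef_pos: [0.6654, 0.1344, 0.1739]
contact_force: [0.0, -12.6, 4.2]
```

The tray is against the gate: force rises and motion stops at y≈0.134. Releasing and lifting. For the scanner I'll use the clean first top picture.

```bash
python3 -m jog '[[0.5,0,0,0,0,0,0],[0.3,0,-1,0,0,0,0],[0,0,-2,0,0,0,0],[0,0,-2,0,0,0,0],[0,0,-2,0,0,0,0],[0,0,-2,0,0,0,0],[0,0,-2,0,0,0,0],[0,0,-2,-10,0,0,0],[0,0,-2,-30,0,0,0],[0,0,-2,-60,0,0,0],[0,0,-2,-80,0,0,0],[0,0,-2,-80,0,0,0]]'
python3 - <<'E'
from h import *
np.set_printoptions(precision=4,suppress=True)
c=cam('top'); im=cv2.imread('pics/top0.png')
g=cv2.inRange(im,(75,75,75),(255,255,255))
sub=im[210:246,182:252].max(2)
m=np.zeros(g.shape,np.uint8); k=big(cv2.morphologyEx(g,cv2.MORPH_CLOSE,np.ones((7,7),np.uint8)),(186,214,245,242)); cv2.drawContours(m,[k],-1,255,-1)
cols=[(x,np.nonzero(m[:,x])[0].min(),np.nonzero(m[:,x])[0].max()) for x in range(180,255) if m[:,x].any()]
print(cols[0],cols[-1],[(x,b-a+1) for x,a,b in cols][::4])
lo=onz(c,[(x,a-.5) for x,a,b in cols],.037);hi=onz(c,[(x,b+.5) for x,a,b in cols],.037)
mid=(lo+hi)/2; inner=mid[3:-3]; p=np.polyfit(inner[:,1],inner[:,0],1)
ye=(onz(c,[(cols[0][0]-.5,228)],.037)[0,1],onz(c,[(cols[-1][0]+.5,228)],.037)[0,1]); yc=np.mean(ye)
print('ends',ye,'centre',p[0]*yc+p[1],yc,'yaw deg',90-np.degrees(np.arctan(p[0])), 'handle width',np.median((lo-hi)[25:-4,0]))
print('yaw tool now', get_state()['qpos'])
E
```

```text
time: 14.85
eef_pos: [0.6673, 0.1357, 0.2594]
tcp_rot: [-0.017, 1.0, 0.0, 0.005]
contact_force: [0.2, -0.4, 0.3]
opening: 0.999
finger_force: 0.0
(186, np.int64(219), np.int64(235)) (236, np.int64(225), np.int64(232)) [(186, np.int64(17)), (190, np.int64(17)), (194, np.int64(17)), (198, np.int64(17)), (202, np.int64(16)), (206, np.int64(11)), (210, np.int64(11)), (214, np.int64(11)), (218, np.int64(11)), (222, np.int64(11)), (226, np.int64(11)), (230, np.int64(12)), (234, np.int64(11))]
ends (np.float64(0.2525545223253542), np.float64(0.10780149914536419)) centre 0.40995212186863755 0.1801780107353592 yaw deg 87.9072496666898 handle width 0.03119640267585344
yaw tool now [ 0.0519  0.2865  1.5559  0.      1.2941 -1.5527]
```

```bash
python3 -m jog '[[0,40,5,0,0,0,0.15],[0,85,12,0,0,0,0.3],[0,130,20,0,0,0,0.45],[0,175,28,0,0,0,0.6],[0,220,35,0,0,0,0.75],[0,256,41,20,0,0,0.9],[0,256,41,50,0,0,1.05],[0,256,41,90,0,0,1.2],[0,256,41,110,0,0,1.35],[0,256,41,110,0,0,1.5],[0,256,41,110,0,0,1.632],[0,256,41,110,0,0,1.632]]'
python3 - <<'E'
from h import *
np.set_printoptions(precision=4,suppress=True)
print(delta([.410,.1675,.0215],R=tool(np.deg2rad(-1.5))),get_state()['qpos'])
s=cam('scene')
cv2.imwrite('pics/pre2.png',cv2.resize(s['image'][130:290,280:460],None,fx=3,fy=3,interpolation=2))
E
```

```text
time: 16.1
eef_pos: [0.4067, 0.1677, 0.1418]
tcp_rot: [0.717, 0.697, -0.001, -0.001]
contact_force: [0.6, -0.2, -0.8]
opening: 1.001
finger_force: 0.0
(array([ -0.1,   3.7, 120.3]), array([-0.0033,  0.0006, -0.0011])) [ 0.1597 -0.1304  2.2213  0.      1.054   0.187 ]
```

View pics/pre2.png

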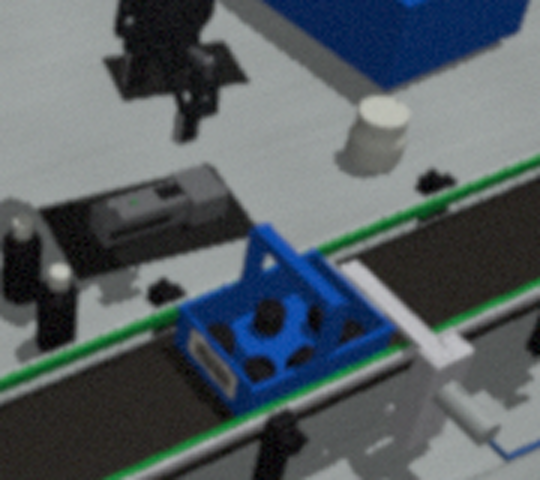

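The tray stands against the gate upright with its caps inside. The label is at crop (212,362), and the gripper is over the scanner. Descending and gripping.

```bash
python3 -m jog '[[0,0,3.7,35,0,0,0],[0,0,3.7,70,0,0,0],[0,0,3.7,95,0,0,0],[0,0,3.7,108,0,0,0],[0,0,3.7,116,0,0,0],[0,0,3.7,120,0,0,0],[0,0,3.7,120,0,0,0]]' && python3 -m jog '[[0.4,0,0,0,0,0,0],[0.5,0,0,0,0,0,0],[0.6,0,0,0,0,0,0],[0.8,0,0,0,0,0,0],[1,0,0,0,0,0,0],[1,0,0,0,0,0,0],[1,0,0,0,0,0,0],[1,0,0,0,0,0,0]]' 50
python3 - <<'E'
from h import *
np.set_printoptions(precision=4,suppress=True)
s=cam('scene'); a=np.deg2rad(91.95)
hs=cv2.cvtColor(s['image'],cv2.COLOR_BGR2HSV)
m=cv2.inRange(hs,(0,0,110),(180,70,255)); k=big(m,(340,236,362,266)); print('label px',cv2.minAreaRect(k), 'pred',proj(s,[.6637,.0644,.105]))
d=np.array([np.cos(a),np.sin(a)]);lab=np.array([.6637,.0644])
# ray with the vertical plane of the label
(u,v)=cv2.minAreaRect(k)[0]; R=s['R'];C=-R.T@s['t'];r=R.T@[(u-s['cx'])/s['fx'],(v-s['cy'])/s['fy'],1]
n=np.array([*d,0]);t=n@(np.array([*lab,.105])-C)/(n@r);print('label world',C+t*r)
E
```

```text
time: 16.85
eef_pos: [0.4117, 0.1678, 0.0235]
tcp_rot: [0.716, 0.698, -0.0, -0.0]
contact_force: [-0.1, -0.0, -0.6]
opening: 0.999
finger_force: 0.0
time: 17.65
eef_pos: [0.4123, 0.1679, 0.0243]
tcp_rot: [0.717, 0.697, 0.0, 0.0]
contact_force: [-1.0, 0.1, 6.6]
opening: 0.389
finger_force: 52.7
label px ((347.0, 242.0), (0.0, 0.0), 0.0) pred [[350.5645 249.5562]]
label world [0.6466 0.0638 0.1155]
```

The scanner is gripped at an opening of 33 mm. My label position matches the picture to about 1 px. Lifting, then carrying it over the belt behind the tray at height.

```bash
python3 -m jog '[[1,0,0,-2,0,0,0],[1,0,0,-8,0,0,0],[1,0,0,-20,0,0,0],[1,0,0,-40,0,0,0],[1,0,0,-65,0,0,0],[1,0,0,-95,0,0,0],[1,0,0,-125,0,0,0],[1,0,0,-150,0,0,0],[1,0,0,-170,0,0,0],[1,0,0,-182,0,0,0],[1,0,0,-188,0,0,0],[1,0,0,-190,0,0,0]]' && python3 -m jog '[[1,-4,4,0,0,0,0],[1,-15,15,0,0,0,-0.01],[1,-35,34,0,0,0,-0.02],[1,-64,63,0,0,0,-0.03],[1,-98,96,0,0,0,-0.04],[1,-134,131,0,0,0,-0.05],[1,-170,166,0,0,0,-0.062],[1,-204,200,0,0,0,-0.062],[1,-234,229,0,0,0,-0.062],[1,-255,250,0,0,0,-0.062],[1,-267,261,0,0,0,-0.062],[1,-271,265,0,0,0,-0.062]]'
python3 - <<'E'
from h import *
np.set_printoptions(precision=4,suppress=True)
s=cam('scene'); im=s['image']; a=np.deg2rad(91.95)
hs=cv2.cvtColor(im,cv2.COLOR_BGR2HSV); d=np.array([np.cos(a),np.sin(a),0]);e=np.array([d[1],-d[0],0])
L=np.array([.6637,.0644,.105])
quad=proj(s,[L+e*i*.042+[0,0,j*.02] for i,j in((-1,-1),(1,-1),(1,1),(-1,1))])
mk=np.zeros(im.shape[:2],np.uint8);cv2.fillPoly(mk,[quad.round().astype(int)],255)
w=cv2.inRange(hs,(0,0,60),(180,110,255))&mk
k=big(w,(330,230,370,275)); h=cv2.convexHull(k); M=cv2.moments(h); u,v=M['m10']/M['m00'],M['m01']/M['m00']
R=s['R'];C=-R.T@s['t'];r=R.T@[(u-s['cx'])/s['fx'],(v-s['cy'])/s['fy'],1];t=d@(L-C)/(d@r)
print('label',(u,v),M['m00'],'area pred',cv2.contourArea(proj(s,[L+e*i*.03+[0,0,j*.013] for i,j in((-1,-1),(1,-1),(1,1),(-1,1))]).astype(np.float32)),C+t*r)
print(delta([.6697,-.1105,.1093],R=tool(np.deg2rad(1.95))))
E
```

```text
time: 18.9
eef_pos: [0.4115, 0.1678, 0.2138]
tcp_rot: [0.717, 0.697, 0.0, 0.0]
contact_force: [0.3, 1.2, -1.4]
opening: 0.391
finger_force: 51.9
time: 20.1
eef_pos: [0.6693, -0.1124, 0.211]
tcp_rot: [0.696, 0.719, -0.001, -0.001]
contact_force: [-0.8, 0.9, -1.2]
opening: 0.385
finger_force: 51.8
label (350.3886966551326, 250.77623990772778) 144.5 area pred 123.19598970701918 [0.6639 0.0644 0.1007]
(array([  1.4,   0.8, 102. ]), array([-0.0026, -0.0007, -0.0012]))
```

```bash
python3 -m jog '[[1,1,1,3,0,0,0],[1,1,1,10,0,0,0],[1,1,1,22,0,0,0],[1,1,1,36,0,0,0],[1,1,1,50,0,0,0],[1,1,1,64,0,0,0],[1,1,1,77,0,0,0],[1,1,1,87,0,0,0],[1,1,1,94,0,0,0],[1,1,1,97,0,0,0],[1,1,1,98,0,0,0],[1,1,1,98,0,0,0]]'
python3 - <<'E'
from h import *
np.set_printoptions(precision=4,suppress=True)
print(delta([.6697,-.1105,.1093],R=tool(np.deg2rad(1.95))))
s=cam('scene');c=cam('top')
a=np.deg2rad(91.95);d=np.array([np.cos(a),np.sin(a),0]);e=np.array([d[1],-d[0],0]);L=np.array([.6637,.0644,.105])
W=L-.095*d; 
print('pred head-front top corners scene',proj(s,[W+e*i*.025+[0,0,.017] for i in(-1,1)]),'bottom',proj(s,[W+e*.025-[0,0,.017]]),'tail top',proj(s,[W-.14*d+e*i*.017+[0,0,.017] for i in(-1,1)]))
print('top: head', proj(c,[W+e*i*.025+[0,0,.017] for i in(-1,1)]))
cv2.imwrite('pics/scan.png',np.hstack([cv2.resize(s['image'][180:320,230:380],None,fx=2.6,fy=2.6,interpolation=2),cv2.resize(c['image'][80:220,200:350],None,fx=2.6,fy=2.6,interpolation=2)]))
E
```

```text
time: 21.35
eef_pos: [0.6704, -0.1094, 0.1161]
tcp_rot: [0.695, 0.719, 0.0, 0.0]
contact_force: [0.0, -1.0, -1.0]
opening: 0.389
finger_force: 51.8
(array([-1. , -0.8,  6.8]), array([0.0009, 0.0003, 0.0005]))
pred head-front top corners scene [[311.9659 252.2437]
 [323.4743 267.1028]] bottom [[322.3583 276.2077]] tail top [[260.1252 277.4697]
 [267.118  288.6175]]
top: head [[284.392  138.7409]
 [283.4862 120.2543]]
```

View pics/scan.png

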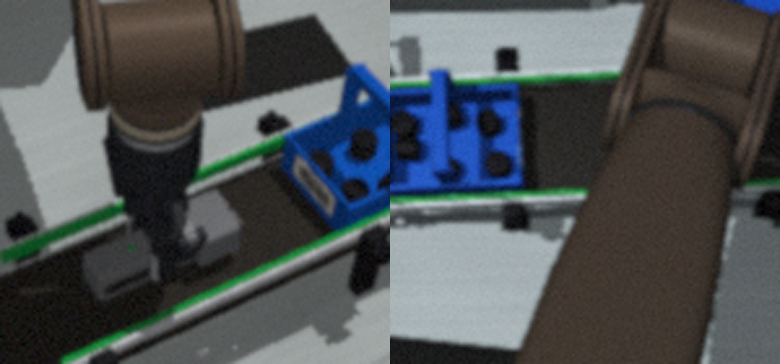

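The scanner is held level between the rails: head corners at crop (213,190) and (242,220), against the label at (312,185), and they match the prediction. I'm lowering the last 7 mm, then holding still for over 3 s.

```bash
python3 -m jog '[[1,-1,-1,2,0,0,0],[1,-1,-1,5,0,0,0],[1,-1,-1,7,0,0,0],[1,-1,-1,7,0,0,0],[1,-1,-1,7,0,0,0],[1,-1,-1,7,0,0,0],[1,-1,-1,7,0,0,0],[1,-1,-1,7,0,0,0],[1,-1,-1,7,0,0,0],[1,-1,-1,7,0,0,0],[1,-1,-1,7,0,0,0],[1,-1,-1,7,0,0,0]]' && for i in 1 2; do python3 -m jog '[[1,0,0,0,0,0,0],[1,0,0,0,0,0,0],[1,0,0,0,0,0,0],[1,0,0,0,0,0,0],[1,0,0,0,0,0,0],[1,0,0,0,0,0,0],[1,0,0,0,0,0,0],[1,0,0,0,0,0,0],[1,0,0,0,0,0,0],[1,0,0,0,0,0,0],[1,0,0,0,0,0,0],[1,0,0,0,0,0,0]]' | grep -E 'time|pos|contact'; done
python3 - <<'E'
from h import *
print(delta([.6697,-.1105,.1093],R=tool(np.deg2rad(1.95))))
s=cam('scene')
cv2.imwrite('pics/scan2.png',cv2.resize(s['image'][210:310,240:370],None,fx=6,fy=6,interpolation=2))
E
```

```text
time: 22.65
eef_pos: [0.6691, -0.1104, 0.1086]
tcp_rot: [0.695, 0.719, -0.0, -0.0]
contact_force: [-1.0, -0.3, -1.5]
opening: 0.385
finger_force: 51.8
time: 23.85
eef_pos: [0.6691, -0.1104, 0.1086]
contact_force: [-0.8, 0.1, -1.4]
time: 25.05
eef_pos: [0.6691, -0.1104, 0.1085]
contact_force: [-0.3, 0.2, -1.4]
(array([-0.1,  0.6, -0.8]), array([-5.62999295e-05, -2.39814963e-05,  4.39805389e-04]))
```

Held steady for 3 s at 95 mm. I'm raising the scanner and returning it to the pad.

```bash
python3 -m jog '[[1,0,0,-2,0,0,0],[1,0,0,-8,0,0,0],[1,0,0,-18,0,0,0],[1,0,0,-32,0,0,0],[1,0,0,-48,0,0,0],[1,0,0,-64,0,0,0],[1,0,0,-79,0,0,0],[1,0,0,-91,0,0,0],[1,0,0,-99,0,0,0],[1,0,0,-103,0,0,0],[1,0,0,-105,0,0,0],[1,0,0,-105,0,0,0]]' && python3 -m jog '[[1,4,-4,0,0,0,0],[1,16,-14,0,0,0,0.01],[1,37,-33,0,0,0,0.02],[1,67,-60,0,0,0,0.03],[1,102,-91,0,0,0,0.04],[1,138,-123,0,0,0,0.05],[1,174,-155,0,0,0,0.062],[1,210,-187,0,0,0,0.062],[1,241,-215,0,0,0,0.062],[1,263,-234,0,0,0,0.062],[1,276,-246,0,0,0,0.062],[1,281,-250,0,0,0,0.062]]' && python3 -m jog '[[1,0,0,0,0,0,0],[1,0,0,0,0,0,0]]'&& python3 -c "
from h import *
print(delta([.409,.162,.0243],R=tool(np.deg2rad(-1.6))))"
```

```text
time: 26.3
eef_pos: [0.6689, -0.1103, 0.2131]
tcp_rot: [0.695, 0.719, -0.0, -0.0]
contact_force: [0.6, -0.4, -1.5]
opening: 0.389
finger_force: 51.8
time: 27.5
eef_pos: [0.4077, 0.1629, 0.213]
tcp_rot: [0.716, 0.698, -0.0, -0.0]
contact_force: [-0.2, 0.7, -1.5]
opening: 0.388
finger_force: 51.9
time: 27.7
eef_pos: [0.41, 0.1614, 0.2135]
tcp_rot: [0.717, 0.697, -0.0, 0.0]
contact_force: [0.2, -1.0, -1.5]
opening: 0.392
finger_force: 51.9
(array([  0.6,  -1. , 189.2]), array([0.00024877, 0.00032709, 0.00012436]))
```

```bash
python3 -m jog '[[1,0,0,5,0,0,0],[1,0,0,18,0,0,0],[1,0,0,40,0,0,0],[1,0,0,66,0,0,0],[1,0,0,92,0,0,0],[1,0,0,118,0,0,0],[1,0,0,142,0,0,0],[1,0,0,162,0,0,0],[1,0,0,175,0,0,0],[1,0,0,182,0,0,0],[1,0,0,185,0,0,0],[1,0,0,186,0,0,0]]' && python3 -m jog '[[1,0,0,0,0,0,0],[1,0,0,1,0,0,0],[1,0,0,1,0,0,0],[1,0,0,2,0,0,0],[1,0,0,2,0,0,0]]'
```

```text
time: 28.9
eef_pos: [0.4097, 0.1617, 0.0273]
tcp_rot: [0.717, 0.697, -0.0, -0.0]
contact_force: [-0.2, 0.9, -2.1]
opening: 0.388
finger_force: 51.9
time: 29.4
eef_pos: [0.4096, 0.1619, 0.0257]
tcp_rot: [0.717, 0.697, 0.0, 0.0]
contact_force: [0.5, -0.3, -1.6]
opening: 0.389
finger_force: 51.9
```

```bash
python3 -m jog '[[1,0,0,1,0,0,0],[1,0,0,1,0,0,0],[1,0,0,1.5,0,0,0],[1,0,0,1.5,0,0,0]]'
```

```text
time: 29.8
eef_pos: [0.4095, 0.1618, 0.0243]
tcp_rot: [0.717, 0.697, -0.0, -0.0]
contact_force: [-2.3, -1.1, 2.2]
opening: 0.39
finger_force: 52.2
```

Touchdown: the force went from −1.6 to +2.2 N. Opening, then straight up and clear.

```bash
python3 -m jog '[[0.5,0,0,0,0,0,0],[0.4,0,0,0,0,0,0],[0.2,0,0,0,0,0,0],[0,0,0,0,0,0,0],[0,0,0,0,0,0,0],[0,0,0,0,0,0,0],[0,0,0,-10,0,0,0],[0,0,0,-30,0,0,0],[0,0,0,-65,0,0,0],[0,0,0,-110,0,0,0],[0,0,0,-160,0,0,0],[0,0,0,-200,0,0,0]]' && python3 -m jog '[[0,50,0,-20,0,0,0],[0,100,0,-20,0,0,0],[0,150,0,-20,0,0,0],[0,200,30,-20,0,0,0],[0,250,30,-20,0,0,0],[0,300,30,-20,0,0,0],[0,300,30,-20,0,0,0],[0,300,30,-20,0,0,0],[0,300,30,-20,0,0,0]]'
python3 - <<'E'
from h import *
s=cam('scene');c=cam('top')
cv2.imwrite('pics/end.png',np.vstack([cv2.resize(s['image'][150:290,180:460],None,fx=2.1,fy=2.1,interpolation=2),cv2.resize(c['image'][90:270,150:430],None,fx=2.1,fy=2.1,interpolation=2)])[:600])
E
```

```text
time: 31.0
eef_pos: [0.4098, 0.1619, 0.2279]
tcp_rot: [0.717, 0.697, 0.001, 0.001]
contact_force: [0.9, -0.4, 1.2]
opening: 0.997
finger_force: 0.0
time: 31.9
eef_pos: [0.4476, 0.4601, 0.2442]
tcp_rot: [0.717, 0.697, -0.0, 0.0]
contact_force: [0.1, -1.6, 0.1]
opening: 1.004
finger_force: 0.0
```

View pics/end.png

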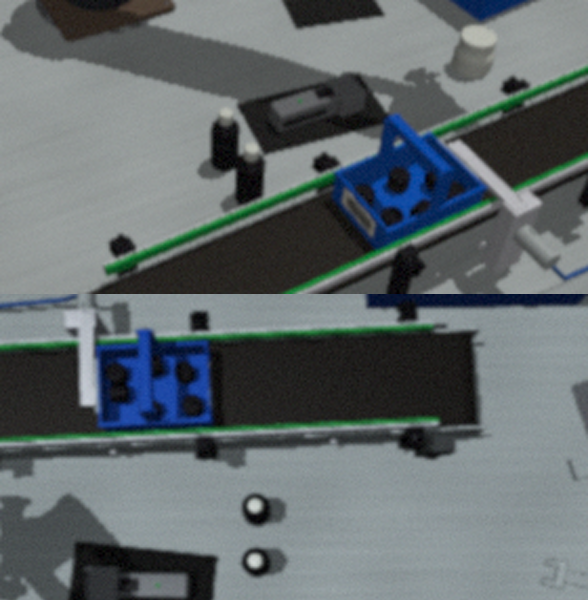

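The tray stands upright against the gate at (155,385) with all six caps inside. The scanner lies flat on its pad at (140,585), and the bottles and jar haven't moved. Handing in.

```bash
python3 -c "
from plant import workorder
print(workorder.sign_off())"
```

```text
the job is handed in; nothing more can be done
None
```

I handed the job in at about 32 s: the tray is against the gate with its label facing back and all six caps inside, the scanner was held still about 95 mm from the label for 3 s (the read itself gave no signal I could check) and is back flat on its pad, and nothing else in the last view had moved (the tape roll and most of the spanner were out of frame).

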